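# Free the seized bowl clamp and nip the bowl

### The arm

A 7-joint arm with a two-finger parallel gripper is mounted at the origin on the work surface. World frame = base frame: x ahead of the robot, y to its left, z up, the work surface at z = 0. Lengths are in m, angles in rad, forces in N, time in s.
With the tool pointing down it reaches from about 0.4 to 0.875 m from the base axis. Payload 6.5 kg.
Tool frame: the origin (TCP) lies on the centre line of the jaws, within the pads' length; the fingertips stand 11 mm ahead of it and the grasp point (between the pads) lies 8 mm behind it; z points along the fingers, y is the line along which they close (so a half turn about z gives the same grasp; the last joint's range is limited). The gripper opens to 88 mm and grips with 3 to 60 N. Pads are 18 mm wide; open, the fingers measure 123 mm over their backs; the gripper's body (75 mm by 187 mm) begins 45 mm behind the grasp point.
Start: joints at [-1.345, 0.536, -0.004, 1.538, 0.003, 1.067, -0.071], TCP at [0.187, 0.623, 0.218] pointing down, gripper open.
Joint ranges: [-2.7, 2.7], [-0.37, 2.16], [-1.27, 1.26], [0.24, 2.4], [-1.31, 4.45], [0.19, 1.91], [-2.76, 2.76]. Speed limits (rad/s): [2.39, 2.39, 3.14, 3.14, 3.14, 3.14, 3.14].

### API

Orientations are given as a unit quaternion [x, y, z, w].
In Python, from plant import robot gives the robot as it stands.
- The arm moves only by the tool step_arm, never from a script. Its argument "moves" is a list of rows, each an object with "dp": the shift along the world's x, y, z each as a share of 100 mm, from -1 to 1, a list of three; "twist": the turn about the world's z as a share of pi/2 rad, from -1 to 1; "hand": the opening, from -1 (shut) to 1 (fully open). A call has 1 to 12 rows; each row shifts and turns the commanded pose from where the row before left it; what a row does not reach is not made up. A row lasts 1/12 s, in which the tool goes at most 41.7 mm and 7.16 degrees, less where a joint would pass 70% of its speed; a pose out of reach is approached as far as the arm can. A call with a number of a shift or a turn outside -1 to 1 is refused whole. A call with a gripper value outside its range is refused whole. The fingers move at their own pace and stop on an object; "squeeze" is the grip in N (left out, the last holds). Time passes only in rows, so rows that do not move let the fingers close. It gives the time, the measured TCP pose, the force, the opening and the grip force at its end, in the units of the state.
- robot.state(): the state, without advancing time (a new reading comes with each control period).
- robot.read_camera(name): name is "scene" or "top"; returns a dict with "pixels" (400x640x3 uint8, blue, green, red), "range_z" (400x640 float32, m along the optical axis (not along the pixel's ray), 0 where there is no reading), "mtx" (3x3 intrinsics, pixels), "k1" (the pictures are not rectified: a ray, as slopes to the right and down, at radius r is drawn at 1 + k1 r^2 times it, then the intrinsics apply), "eye" and "attitude" of the camera in the world. Camera axes: x right, y down, z forward; pixel columns grow to the right and rows downward; lengths in m; the calibration is good to about 2 mm. A picture is of the moment at which its call begins.
- robot.hand_in(): hands the job in; it is judged then, once.
The state is a dict: "clock": time; "joint_pos": joint angles; "joint_velocities": joint speeds; "joint_efforts": joint torques, N m; "tool_pos": TCP position; "tool_rot": TCP orientation; "wrist_force": force on the tool from outside, world axes, zero at the start; "moment": the same for the moment, N m; "opening": opening from 0.0 (shut) to 1.0 (fully open); "gripper_force": force on a finger pad.
Only numpy, scipy, OpenCV 4.12 (cv2) and the standard library are available. Lean on these libraries where they do the work, as an engineer would, in place of code of your own. Each camera call takes 0.05 s, during which the arm holds its last target. There are 200 camera calls.

### The job

The blue knob of the bowl clamp has seized with dried clay. Break it loose with a short firm clockwise twist (seen from above), then turn it on freely, feeling for the touch, until the rubber pad sits snugly on the foot of the bowl beneath it, just a light nip, because a hard squeeze (more than about 25 N) cracks the bowl. Then let go, leaving the bowl clamped and everything else where it stands.

Things in the scene. Friction and masses are not known exactly. Their poses are not given: they have to be found in the camera images.
- clamp: bridge clamp fixed to the table: two steel posts (18 mm thick, at its own y = -100 and +100 mm) carry a green crossbar 50 x 240 x 18 mm, top 118 mm above the table; on its middle an aluminium drum 74 mm across, up to 138 mm. Origin: on the table, midway between the posts, on the screw axis; z up
- knob_grip (a point): on the axis of the blue knob on the drum, 168 mm above the table, where to grip it; turns with the knob. The knob is an upright bar 50 mm long (point's x), 16 mm thick (point's y), from 146 to 181 mm above the table, on a round disc 48 mm across (138 to 146 mm). z up
- knob (a joint): knob angle, rad; grows clockwise seen from above; near 0 at first, thread ends at 2.6. Seized: needs about 0.5 N m at first, the crust is broken for good by 0.2 rad; then turns with a steady 0.2 N m of friction, either way. Lowers the pad 10 mm per rad. Pad on bowl: torque rises 0.01 N m per newton pressed; each further 0.1 rad adds about 9 N. Stays where it is left
- pad_face (a point): centre of the underside of the black rubber pad (36 mm across, 12 mm thick) at the lower end of the clamp's screw; it comes down, without turning, as the knob turns clockwise; 68 mm above the table when the knob is at 0
- pad: the same black rubber pad; origin at the centre of its underside, z up
- glaze_pot: green open glaze pot, 90 mm across, 75 mm tall, bystander; origin at its underside
- painted_bowl: blue glazed open bowl, 120 mm across, 50 mm tall, bystander; origin at its underside
- brush: paint brush lying on the table, bystander
- slip_jar: amber jar with blue cap, 70 mm across, 100 mm tall, bystander; origin at its underside
- wood_rib: flat wooden rib 110 x 50 x 8 mm lying on the table, bystander; origin at its underside
- bowl_a: terracotta bowl, upside down on the table, 116 mm across near the rim, flat foot 72 mm across on top; hand-thrown: each of the three bowls has its own height, 50 to 62 mm, not measured. One of the three (any, it changes) stands under the clamp's pad, the other two wait to the left and right. Loose, 0.4 kg. Origin: centre of its underside, z up
- bowl_b: terracotta bowl, upside down on the table, 116 mm across near the rim, flat foot 72 mm across on top; hand-thrown: each of the three bowls has its own height, 50 to 62 mm, not measured. One of the three (any, it changes) stands under the clamp's pad, the other two wait to the left and right. Loose, 0.4 kg. Origin: centre of its underside, z up
- bowl_c: terracotta bowl, upside down on the table, 116 mm across near the rim, flat foot 72 mm across on top; hand-thrown: each of the three bowls has its own height, 50 to 62 mm, not measured. One of the three (any, it changes) stands under the clamp's pad, the other two wait to the left and right. Loose, 0.4 kg. Origin: centre of its underside, z up
Things that resemble listed ones, but are neither listed nor needed, are in the scene too. What is shaped like the bowl_b but red is not meant. Several things look just like the clamp: the one meant starts nearest to the robot's base.

How it is judged:
By the outcome, as a careful person would: the job done as asked, in the order asked, and still so for the second after the job is handed in, with the robot touching nothing.
It also fails if it takes over 54 s, if anything falls off the work surface, if the arm or the gripper's body presses on something with over 40 N, if the wrist force passes 120 N, or if a joint passes its speed limit or range.

## Working session

There is one attempt and no reset: what is moved stays moved. The work goes in short steps, Python scripts to look and compute and a tool call to move; the robot and the scene stay as the last step left them, time stands still between calls to the robot, and variables do not carry over. Pictures are saved under pics/ and viewed, at most 10 in all, crops included, and the job is handed in when it is done.

Besides the shell and the picture viewer there is one more tool, called after ">>>" as name([rows], argument=value, ...), one row to a line, values as JSON. step_arm: Moves the arm, as the interface text tells. Its arguments: {"type":"object","properties":{"moves":{"type":"array","items":{"type":"object","properties":{"dp":{"type":"array","items":{"type":"number"}},"twist":{"type":"number"},"hand":{"type":"number"}}}},"squeeze":{"type":"number"}},"required":["moves"]}

```bash
mkdir -p pics
cat > h.py <<'E'
import numpy as np,cv2
from plant import robot
from scipy.spatial.transform import Rotation as R
def get(n):
    c=robot.read_camera(n); return c
def pts(c):
    h,w=c["range_z"].shape
    u,v=np.meshgrid(np.arange(w),np.arange(h))
    K=np.array(c["mtx"]); k1=float(c["k1"])
    uv=np.stack([u,v],-1).reshape(-1,1,2).astype(float)
    s=cv2.undistortPoints(uv,K,np.array([k1,0,0,0.])).reshape(h,w,2)
    z=c["range_z"][...,None]
    p=np.concatenate([s*z,z],-1)
    a=np.array(c["attitude"]); M=R.from_quat(a).as_matrix() if a.size==4 else a
    return p@M.T+np.array(c["eye"])
E
python3 - <<'E'
from h import *
for n in("scene","top"):
    c=get(n); cv2.imwrite(f"pics/{n}0.png",c["pixels"]); np.savez(f"{n}0.npz",**c)
    print(n,c["mtx"],c["k1"],c["eye"],c["attitude"])
    p=pts(c); print(p[200,320],p[350,320])
print(robot.state())
E
```

```text
scene [[398.40382513   0.         314.22952051]
 [  0.         398.40382513 195.64093312]
 [  0.           0.           1.        ]] -0.08114453694292871 [1.08670162 0.47267456 0.98633507] [ 0.4371775   0.83913503 -0.28933051 -0.1449693 ]
[ 0.47074214  0.0491821  -0.00090494] [0.84844352 0.31037107 0.00289357]
top [[375.96958621   0.         319.82924395]
 [  0.         375.96958621 198.13303493]
 [  0.           0.           1.        ]] -0.08948483684683657 [0.4051229  0.07561007 1.12332971] [ 0.70724318 -0.70487304  0.04421744 -0.031716  ]
[ 0.52085045  0.05530928 -0.00159524] [0.08373736 0.0545434  0.01308487]
{'clock': 0.1, 'joint_pos': array([-1.34518495,  0.53706951, -0.00444233,  1.53871486,  0.00262959,
        1.06733956, -0.07118903]), 'joint_velocities': array([ 0.00022447, -0.00307094,  0.00022708, -0.00234788,  0.00047843,
        0.00123656, -0.00131359]), 'joint_efforts': array([ 2.21254326e-03, -5.72080994e+01,  9.93528217e-01, -2.52229464e+01,
       -5.62243711e-02,  1.35873401e-02,  5.41741917e-05]), 'tool_pos': array([0.18685349, 0.62197043, 0.21696343]), 'tool_rot': array([ 1.45339028e-01,  9.89381617e-01, -7.61698292e-04, -4.26422572e-05]), 'wrist_force': array([ 0.51195338, -1.01599943, -0.4964196 ]), 'moment': array([-0.01741626, -0.00110379,  0.02563006]), 'gripper_force': 0.0, 'opening': 1.0017852051266105}
```

View pics/top0.png

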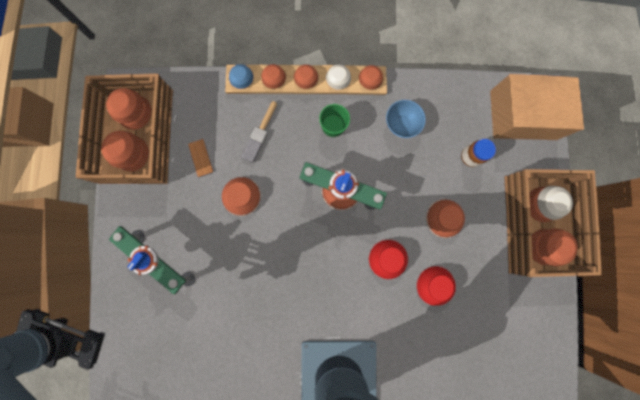

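View pics/scene0.png

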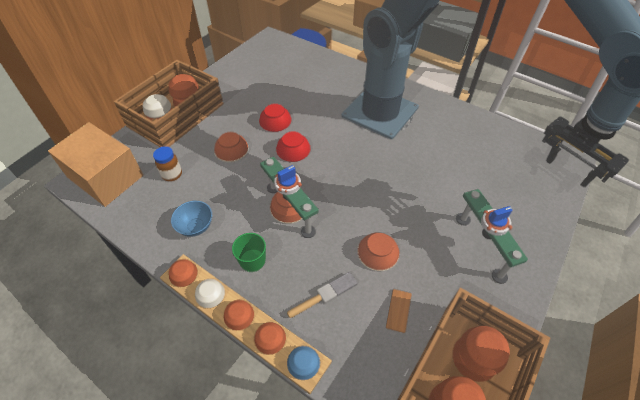

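Top view: two clamps are visible. Clamp A's knob is at (343,184) with a bowl under it, and clamp B's is at (142,261) with none. I'll measure both knobs.

```bash
cat > m.py <<'E'
from h import *
def knob(c,lo=.172,hi=.19):
    p=pts(c); hsv=cv2.cvtColor(c["pixels"],cv2.COLOR_BGR2HSV)
    blue=(abs(hsv[...,0].astype(int)-115)<15)&(hsv[...,1]>120)
    m=(blue&(p[...,2]>lo)&(p[...,2]<hi)).astype(np.uint8)
    n,l,s,ce=cv2.connectedComponentsWithStats(m)
    for i in range(1,n):
        if s[i,4]<12: continue
        q=p[l==i]; r=cv2.minAreaRect(q[:,:2].astype(np.float32)*1000)
        d=np.linalg.svd(q[:,:2]-q[:,:2].mean(0),full_matrices=False)[2][0]
        print(ce[i].round(),s[i,4],"mean",q.mean(0).round(4),"rect",np.round(r[0]),np.round(r[1]),"ang",np.degrees(np.arctan2(d[1],d[0])).round(1),"dist",np.hypot(*q.mean(0)[:2]).round(3))
def bar(c):
    p=pts(c); hsv=cv2.cvtColor(c["pixels"],cv2.COLOR_BGR2HSV)
    g=(abs(hsv[...,0].astype(int)-75)<20)&(hsv[...,1]>60)&(p[...,2]>.105)&(p[...,2]<.13)
    n,l,s,ce=cv2.connectedComponentsWithStats(g.astype(np.uint8))
    for i in range(1,n):
        if s[i,4]<60: continue
        r=cv2.minAreaRect(p[l==i][:,:2].astype(np.float32)*1000); print("bar",ce[i].round(),np.round(r[0]),np.round(r[1]),r[2])
E
python3 - <<'E'
from m import *
for n in("scene","top"):
    c=dict(np.load(n+"0.npz")); print(n); knob(c); bar(c)
c=dict(np.load("top0.npz"));cv2.imwrite("pics/crop.png",cv2.resize(c["pixels"][140:300,90:410],(800,400),interpolation=cv2.INTER_CUBIC))
c=dict(np.load("scene0.npz"));cv2.imwrite("pics/crop2.png",cv2.resize(c["pixels"][150:250,230:350],(720,600),interpolation=cv2.INTER_CUBIC))
E
```

```text
scene
[285. 172.] 91 mean [ 0.5576 -0.0046  0.1798] rect [554.  -5.] [16. 47.] ang -27.1 dist 0.558
[502. 212.] 99 mean [0.3524 0.5239 0.1796] rect [350. 525.] [16. 45.] ang -41.0 dist 0.631
bar [272. 168.] [525. -83.] [76. 47.] 69.69254302978516
bar [302. 203.] [580.  64.] [93. 48.] 68.81321716308594
bar [479. 203.] [303. 465.] [86. 47.] 50.72284698486328
bar [510. 248.] [394. 584.] [87. 50.] 52.9222526550293
top
[345. 181.] 92 mean [ 0.551  -0.0038  0.1787] rect [549.  -3.] [16. 47.] ang 158.2 dist 0.551
[137. 259.] 97 mean [0.3495 0.5207 0.1794] rect [347. 524.] [16. 49.] ang 149.1 dist 0.627
bar [317. 176.] [577.  69.] [79. 48.] 70.57244110107422
bar [368. 196.] [522. -76.] [83. 50.] 68.09358215332031
bar [126. 241.] [394. 587.] [78. 47.] 53.683685302734375
bar [167. 276.] [301. 466.] [90. 48.] 52.906681060791016
```

View pics/crop2.png

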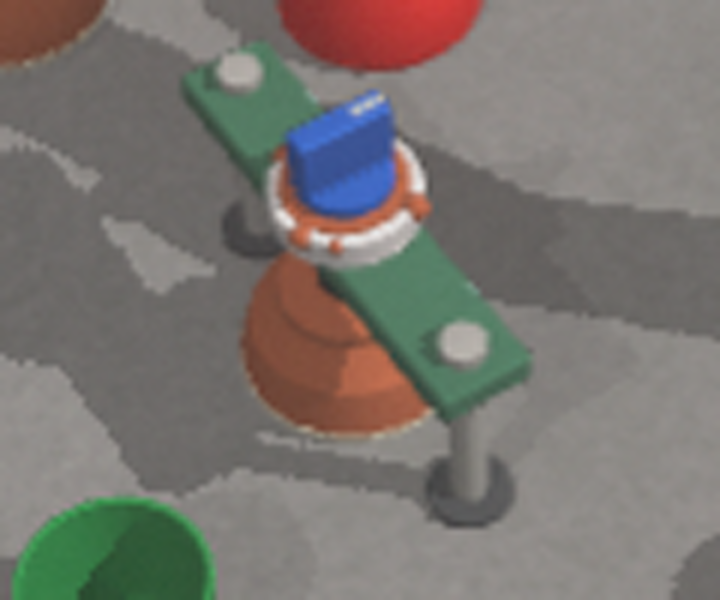

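View pics/crop.png

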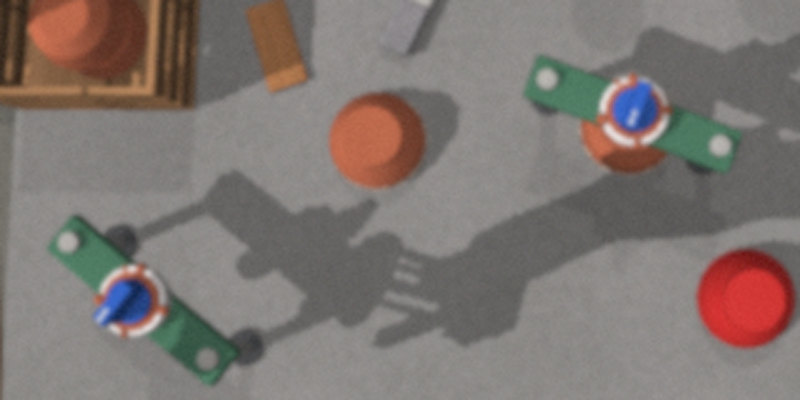

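The crops confirm it. Clamp A at (343,184) is nearest the base (0.55 m, against 0.63 m for B) and has a terracotta bowl under its pad. Its knob axis is about (0.5515, -0.0045), bar direction about -22°, which agrees with the crossbar normal of -20.5°. The red bowls are distractors. Moving now: up, then across.

>>> step_arm([
  {"dp": [0, 0, 0.4], "twist": 0, "hand": 1},
  {"dp": [0, 0, 0.4], "twist": 0, "hand": 1},
  {"dp": [0.2, -0.345, 0], "twist": 0, "hand": 1},
  {"dp": [0.2, -0.345, 0], "twist": 0, "hand": 1},
  {"dp": [0.2, -0.345, 0], "twist": 0, "hand": 1},
  {"dp": [0.2, -0.345, 0], "twist": 0, "hand": 1},
  {"dp": [0.2, -0.345, 0], "twist": 0, "hand": 1},
  {"dp": [0.2, -0.345, 0], "twist": 0, "hand": 1},
  {"dp": [0.2, -0.345, 0], "twist": 0, "hand": 1},
  {"dp": [0.2, -0.345, 0], "twist": 0, "hand": 1},
])

```text
clock: 0.93
tool_pos: [0.3474, 0.3444, 0.2975]
tool_rot: [0.145, 0.989, -0.0, -0.0]
wrist_force: [1.6, 0.3, 0.0]
opening: 1.001
gripper_force: 0.0
```

>>> step_arm([
  {"dp": [0.2, -0.345, 0], "twist": 0, "hand": 1},
  {"dp": [0.2, -0.345, 0], "twist": 0, "hand": 1},
  {"dp": [0.2, -0.345, 0], "twist": 0, "hand": 1},
  {"dp": [0.2, -0.345, 0], "twist": 0, "hand": 1},
  {"dp": [0.2, -0.345, 0], "twist": 0, "hand": 1},
  {"dp": [0.2, -0.345, 0], "twist": 0, "hand": 1},
  {"dp": [0.2, -0.345, 0], "twist": 0, "hand": 1},
  {"dp": [0.2, -0.345, 0], "twist": 0, "hand": 1},
  {"dp": [0.2, -0.345, 0], "twist": -0.025, "hand": 1},
  {"dp": [0.1, -0.17, 0], "twist": -0.025, "hand": 1},
  {"dp": [0, 0, 0], "twist": 0, "hand": 1},
  {"dp": [0, 0, 0], "twist": 0, "hand": 1},
])

```text
clock: 1.93
tool_pos: [0.5369, 0.0181, 0.2973]
tool_rot: [0.185, 0.983, -0.0, -0.0]
wrist_force: [0.4, 0.2, 1.4]
opening: 0.999
gripper_force: 0.0
```

Run:
```python
from m import *
s=robot.state(); print(s["joint_pos"],s["tool_pos"],np.degrees(np.arctan2(*(R.from_quat(s["tool_rot"]).as_matrix()[:2,1][::-1]))),s["moment"],s["wrist_force"])
for n in("scene","top"):
    c=get(n); print(n); knob(c); bar(c); knob(c,.148,.172)
    cv2.imwrite(f"pics/{n}1.png",c["pixels"])
```

```text
[-0.44998908  0.27192495  0.40877372  1.76349408 -0.11789068  1.13125337
  1.19415096] [0.53687984 0.01805842 0.29726225] 68.66256918029721 [0.00786645 0.00448807 0.05451315] [0.43647802 0.15057426 1.41593279]
scene
[285. 172.] 93 mean [ 0.5576 -0.0046  0.1797] rect [554.  -6.] [17. 48.] ang -27.1 dist 0.558
[502. 212.] 100 mean [0.3525 0.5238 0.1795] rect [350. 524.] [16. 47.] ang -41.1 dist 0.631
bar [272. 168.] [525. -83.] [71. 47.] 68.52352142333984
bar [302. 203.] [581.  65.] [90. 48.] 69.55572509765625
bar [479. 203.] [302. 464.] [86. 50.] 52.092369079589844
bar [510. 248.] [394. 584.] [88. 48.] 53.0990104675293
[287. 177.] 101 mean [ 0.5586 -0.0009  0.1599] rect [559.   1.] [16. 46.] ang -23.3 dist 0.559
[500. 217.] 67 mean [0.3558 0.5278 0.1604] rect [355. 529.] [ 4. 43.] ang -38.4 dist 0.636
top
[137. 259.] 100 mean [0.3494 0.5206 0.1789] rect [347. 524.] [16. 48.] ang 149.2 dist 0.627
bar [313. 180.] [565.  81.] [64. 19.] 73.39472198486328
bar [126. 241.] [393. 586.] [79. 48.] 53.05497741699219
bar [167. 276.] [301. 466.] [89. 49.] 53.79310607910156
[142. 260.] 53 mean [0.347  0.5166 0.1594] rect [345. 518.] [ 7. 42.] ang 146.7 dist 0.622
```

>>> step_arm([
  {"dp": [0.146, -0.231, 0], "twist": 0, "hand": 1},
  {"dp": [0, 0, -0.3], "twist": 0, "hand": 1},
  {"dp": [0, 0, -0.3], "twist": 0, "hand": 1},
  {"dp": [0, 0, -0.3], "twist": 0, "hand": 1},
  {"dp": [0, 0, -0.25], "twist": 0, "hand": 1},
  {"dp": [0, 0, -0.2], "twist": 0, "hand": 1},
  {"dp": [0, 0, 0], "twist": 0, "hand": 1},
  {"dp": [0, 0, 0], "twist": 0, "hand": 1},
])

```text
clock: 2.7
tool_pos: [0.5507, -0.0026, 0.1624]
tool_rot: [0.183, 0.983, -0.0, -0.001]
wrist_force: [-0.6, -0.1, 1.4]
opening: 0.999
gripper_force: 0.0
```

Run:
```python
from m import *
s=robot.state(); print(s["tool_pos"],s["moment"],s["wrist_force"])
c=get("scene"); cv2.imwrite("pics/s2.png",cv2.resize(c["pixels"][120:240,220:380],(800,600),interpolation=cv2.INTER_CUBIC))
```

```text
[ 0.55070301 -0.00262667  0.16239544] [-0.00823429 -0.00833543  0.01343117] [-0.56852655 -0.07232907  1.36087493]
```

View pics/s2.png

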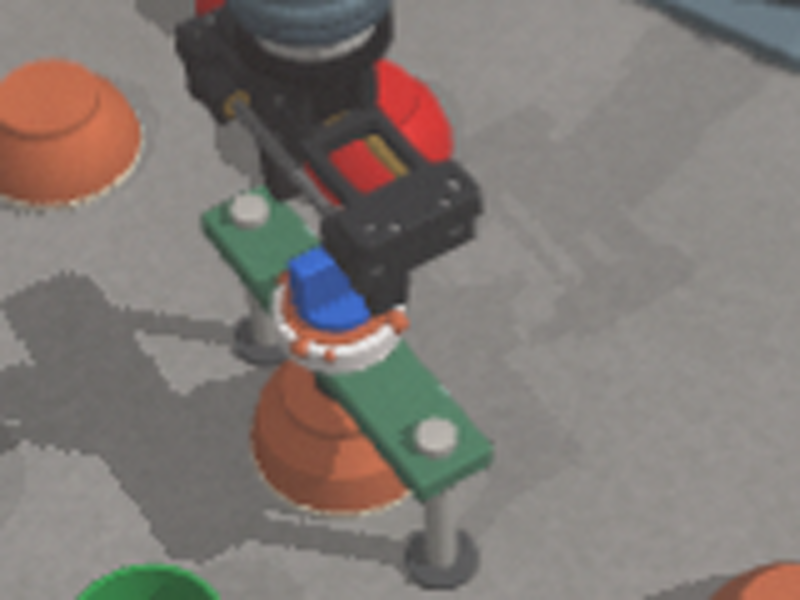

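The fingers straddle the blue bar at (330,290) in the crop, clear of the disc. I'll centre and close gently.

>>> step_arm([
  {"dp": [0.008, -0.02, 0], "twist": 0, "hand": 1},
  {"dp": [0, 0, 0], "twist": 0, "hand": -1},
  {"dp": [0, 0, 0], "twist": 0, "hand": -1},
  {"dp": [0, 0, 0], "twist": 0, "hand": -1},
  {"dp": [0, 0, 0], "twist": 0, "hand": -1},
  {"dp": [0, 0, 0], "twist": 0, "hand": -1},
  {"dp": [0, 0, 0], "twist": 0, "hand": -1},
  {"dp": [0, 0, 0], "twist": 0, "hand": -1},
  {"dp": [0, 0, 0], "twist": 0, "hand": -1},
  {"dp": [0, 0, 0], "twist": 0, "hand": -1},
], squeeze=15)

```text
clock: 3.58
tool_pos: [0.5523, -0.0061, 0.1627]
tool_rot: [0.184, 0.983, -0.0, -0.0]
wrist_force: [0.1, 0.5, 0.7]
opening: 0.346
gripper_force: 0.0
```

```bash
cat > st.py <<'E'
from h import *
s=robot.state(); M=R.from_quat(s["tool_rot"]).as_matrix()
print("t",round(s["clock"],2),"p",s["tool_pos"].round(4),"yaw",np.degrees(np.arctan2(M[1,1],M[0,1])).round(2),"M",s["moment"].round(3),"F",s["wrist_force"].round(1),"op",round(s["opening"]*88,1),"g",round(s["gripper_force"],1),"q7",s["joint_pos"][6].round(2))
E
python3 st.py
```

```text
t 3.58 p [ 0.5523 -0.0061  0.1627] yaw 68.78 M [ 0.019 -0.01   0.029] F [0.1 0.5 0.7] op 30.4 g 0.0 q7 1.32
```

>>> step_arm([
  {"dp": [0, 0, 0], "twist": 0, "hand": -1},
  {"dp": [0, 0, 0], "twist": 0, "hand": -1},
  {"dp": [0, 0, 0], "twist": 0, "hand": -1},
  {"dp": [0, 0, 0], "twist": 0, "hand": -1},
  {"dp": [0, 0, 0], "twist": 0, "hand": -1},
])

```text
clock: 4.0
tool_pos: [0.5524, -0.0061, 0.1627]
tool_rot: [0.184, 0.983, -0.0, 0.0]
wrist_force: [-0.3, -0.7, 0.1]
opening: 0.002
gripper_force: 0.0
```

```bash
python3 st.py
```

```text
t 4.0 p [ 0.5524 -0.0061  0.1627] yaw 68.78 M [-0.013  0.05   0.063] F [-0.3 -0.7  0.1] op 0.2 g 0.0 q7 1.32
```

The gripper shut with nothing between the pads, so I'll look again.

Run:
```python
from m import *
c=get("scene"); knob(c); bar(c)
t=get("top"); knob(t); bar(t)
a=cv2.resize(c["pixels"][120:240,220:340],(600,600),interpolation=cv2.INTER_CUBIC)[:, :400]
cv2.imwrite("pics/s3.png",cv2.resize(c["pixels"][130:220,240:360],(800,600),interpolation=cv2.INTER_CUBIC))
```

```text
[282. 174.] 45 mean [ 0.5679 -0.0083  0.1787] rect [565.  -9.] [15. 23.] ang -41.3 dist 0.568
[502. 212.] 102 mean [0.3529 0.5236 0.1794] rect [350. 524.] [16. 48.] ang -39.3 dist 0.631
bar [271. 168.] [527. -81.] [74. 45.] 67.48487854003906
bar [302. 203.] [580.  64.] [92. 48.] 68.81333923339844
bar [479. 203.] [302. 463.] [86. 49.] 53.20021057128906
bar [510. 248.] [393. 584.] [88. 49.] 53.25568389892578
[137. 259.] 96 mean [0.3495 0.5209 0.1791] rect [347. 524.] [16. 48.] ang 149.3 dist 0.627
bar [314. 179.] [568.  76.] [85. 42.] 48.96171569824219
bar [126. 241.] [394. 586.] [76. 49.] 51.420719146728516
bar [167. 276.] [301. 465.] [90. 48.] 52.989402770996094
```

View pics/s3.png

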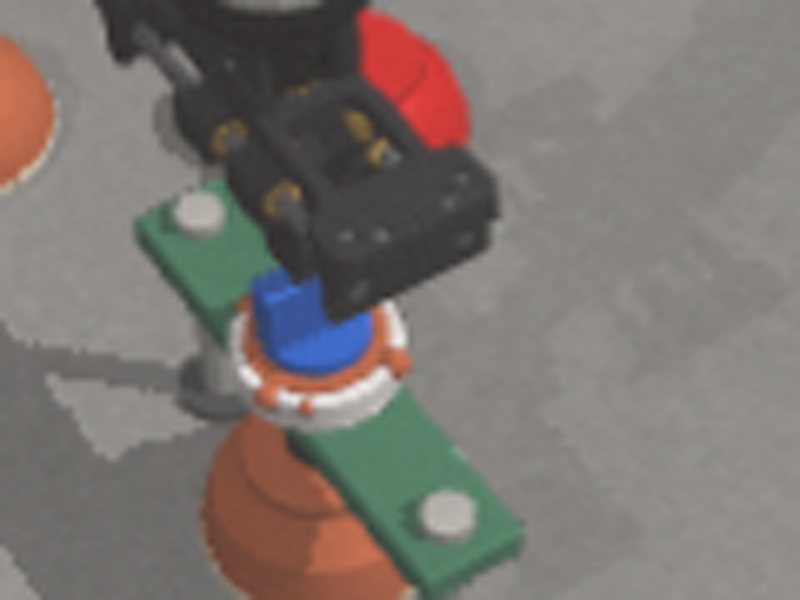

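>>> step_arm([
  {"dp": [0, 0, 0], "twist": 0, "hand": -1},
  {"dp": [0, 0, 0], "twist": 0, "hand": -1},
  {"dp": [0, 0, 0], "twist": 0, "hand": -1},
])

```text
clock: 4.35
tool_pos: [0.5524, -0.0061, 0.1627]
tool_rot: [0.184, 0.983, 0.0, 0.0]
wrist_force: [-0.2, 0.5, -0.1]
opening: 0.004
gripper_force: 0.0
```

Run:
```python
from m import *
import st
for n in("scene","top"):
    c=get(n); p=pts(c)
    # dark gripper points near the knob, z below 0.22
    g=c["pixels"].max(2)<70
    for lo,hi in((.15,.17),(.17,.19),(.19,.21),(.21,.235)):
        m=g&(p[...,2]>lo)&(p[...,2]<hi)&(np.hypot(p[...,0]-.552,p[...,1]+.005)<.12)
        q=p[m]
        if len(q)<3: continue
        a=np.radians(68.8); d=q[:,:2]-[.5515,-.005]
        u=d@[np.cos(a),np.sin(a)]; v=d@[np.sin(a),-np.cos(a)]
        print(n,lo,len(q),"u(close)",np.percentile(u,[0,10,50,90,100]).round(3),"v(len)",np.percentile(v,[0,10,50,90,100]).round(3))
cv2.imwrite("pics/t3.png",cv2.resize(get("top")["pixels"][130:250,270:430],(800,600),interpolation=cv2.INTER_CUBIC))
```

```text
t 4.35 p [ 0.5524 -0.0061  0.1627] yaw 68.78 M [-0.001 -0.003  0.   ] F [-0.2  0.5 -0.1] op 0.4 g 0.0 q7 1.32
scene 0.17 4 u(close) [-0.011 -0.011 -0.009 -0.002  0.001] v(len) [0.01  0.01  0.011 0.011 0.011]
scene 0.19 32 u(close) [-0.012 -0.009  0.004  0.013  0.013] v(len) [0.005 0.007 0.011 0.012 0.013]
scene 0.21 7 u(close) [-0.004  0.004  0.012  0.014  0.016] v(len) [0.01  0.01  0.012 0.013 0.013]
```

Run:
```python
from m import *
a=get("scene"); b=get("top")
f=lambda c,r0,r1,c0,c1:cv2.resize(c["pixels"][r0:r1,c0:c1],(400,600),interpolation=cv2.INTER_CUBIC)
cv2.imwrite("pics/mos.png",np.hstack([f(a,70,250,230,350),f(b,110,290,285,405)]))
s=robot.state()["tool_pos"]
K=lambda c,P:cv2.projectPoints(((np.array(P)-c["eye"])@R.from_quat(c["attitude"]).as_matrix()).reshape(-1,1,3),np.zeros(3),np.zeros(3),c["mtx"],np.array([c["k1"],0,0,0]))[0].reshape(-1,2)
P=[[.5515,-.005,.138],[.5515,-.005,.181],s,s+[0,0,-.011],s+[0,0,.053]]
for c,o in((a,(230,70)),(b,(285,110))): print(((K(c,P)-o)*400/120).round(), )
```

```text
[[192. 367.]
 [189. 333.]
 [188. 347.]
 [189. 356.]
 [184. 303.]]
[[196. 244.]
 [200. 236.]
 [200. 238.]
 [199. 240.]
 [206. 227.]]
```

View pics/mos.png

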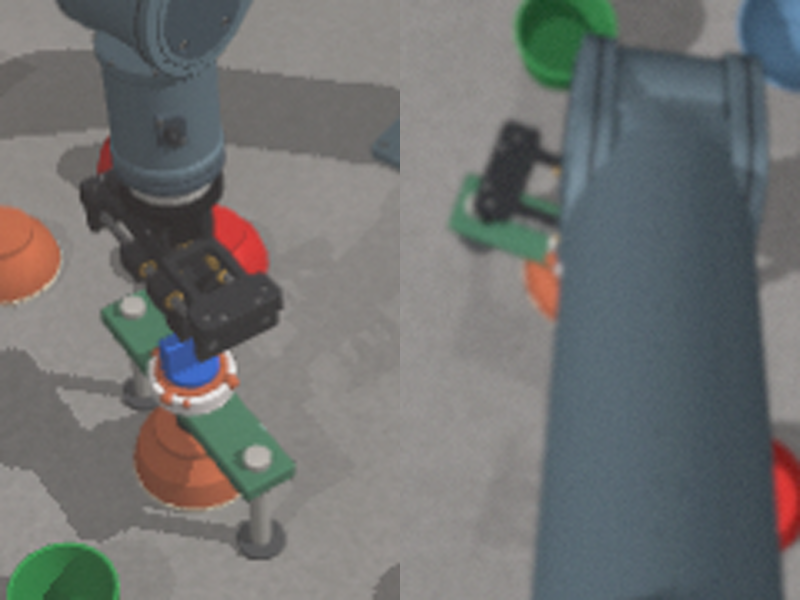

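Run:
```python
from m import *
a=get("scene")
K=lambda c,P:cv2.projectPoints(((np.array(P)-c["eye"])@R.from_quat(c["attitude"]).as_matrix()).reshape(-1,1,3),np.zeros(3),np.zeros(3),c["mtx"],np.array([c["k1"],0,0,0]))[0].reshape(-1,2)
t=np.array([.551,-.0035]); U=np.array([.362,.932]);V=np.array([.932,-.362])
for u in (.044,.061):
  for v in(-.009,.009):
    for z in (.151,.19,.215): print(u,v,z,((K(a,[[*(t+u*U+v*V),z]])-(220,120))*5).round())
p=pts(a); 
for r,c in ((175,296),(178,296),(172,300),(165,305),(170,296)): print(r,c,p[r,c].round(3),a["pixels"][r,c])
```

```text
0.044 -0.009 0.151 [[395. 330.]]
0.044 -0.009 0.19 [[392. 283.]]
0.044 -0.009 0.215 [[391. 251.]]
0.044 0.009 0.151 [[367. 344.]]
0.044 0.009 0.19 [[363. 298.]]
0.044 0.009 0.215 [[361. 266.]]
0.061 -0.009 0.151 [[412. 350.]]
0.061 -0.009 0.19 [[410. 303.]]
0.061 -0.009 0.215 [[408. 272.]]
0.061 0.009 0.151 [[384. 365.]]
0.061 0.009 0.19 [[381. 318.]]
0.061 0.009 0.215 [[378. 287.]]
175 296 [0.598 0.066 0.251] [71 73 83]
178 296 [0.534 0.012 0.141] [ 77 105 180]
172 300 [0.588 0.071 0.256] [58 58 60]
165 305 [0.58  0.08  0.279] [61 61 63]
170 296 [0.603 0.071 0.277] [61 61 63]
```

>>> step_arm([
  {"dp": [0, 0, 0], "twist": 0, "hand": 1},
  {"dp": [0, 0, 0], "twist": 0, "hand": 1},
  {"dp": [0, 0, 0], "twist": 0, "hand": 1},
  {"dp": [0, 0, 0], "twist": 0, "hand": 1},
  {"dp": [0, 0, 0], "twist": 0, "hand": 1},
  {"dp": [0, 0, 0], "twist": 0, "hand": 1},
  {"dp": [0, 0, 0], "twist": 0, "hand": 1},
  {"dp": [0, 0, 0], "twist": 0, "hand": 1},
  {"dp": [0, 0, 0], "twist": 0, "hand": 1},
  {"dp": [0, 0, 0], "twist": 0, "hand": 1},
  {"dp": [0, 0, 0], "twist": 0, "hand": 1},
  {"dp": [0, 0, 0], "twist": 0, "hand": 1},
])

```text
clock: 5.65
tool_pos: [0.5524, -0.0061, 0.1627]
tool_rot: [0.184, 0.983, -0.0, 0.0]
wrist_force: [0.5, 0.8, -0.2]
opening: 0.887
gripper_force: 0.0
```

Run:
```python
from m import *
import st
c=get("scene"); p=pts(c); np.savez("s5.npz",**c)
t=robot.state()["tool_pos"][:2]; U=np.array([.362,.932]);V=np.array([.932,-.362])
d=p[...,:2]-t; u=d@U; v=d@V; z=p[...,2]
sat=c["pixels"].max(2).astype(int)-c["pixels"].min(2)
for lo in np.arange(.15,.34,.01):
    m=(z>lo)&(z<lo+.01)&(abs(u)<.13)&(abs(v)<.08)&(sat<40)
    if m.sum()>3: print(lo.round(2),m.sum(),"u",np.percentile(u[m],[0,5,50,95,100]).round(3),"v",np.percentile(v[m],[0,5,50,95,100]).round(3))
```

```text
t 5.65 p [ 0.5524 -0.0061  0.1627] yaw 68.78 M [0.006 0.01  0.001] F [ 0.5  0.8 -0.2] op 78.0 g 0.0 q7 1.32
0.18 11 u [-0.047 -0.045 -0.04   0.05   0.051] v [-0.01  -0.006  0.004  0.009  0.01 ]
0.19 34 u [-0.054 -0.049  0.005  0.053  0.053] v [-0.01  -0.008  0.007  0.012  0.012]
0.2 27 u [-0.054 -0.053 -0.039  0.055  0.055] v [-0.01  -0.007  0.006  0.011  0.012]
0.21 12 u [-0.056 -0.055 -0.048 -0.04  -0.039] v [-0.005 -0.004  0.01   0.012  0.012]
0.22 5 u [-0.049 -0.049 -0.044 -0.041 -0.041] v [0.    0.001 0.003 0.004 0.004]
0.23 4 u [-0.051 -0.051 -0.048 -0.04  -0.039] v [0.003 0.004 0.005 0.007 0.008]
0.24 11 u [-0.049 -0.049  0.083  0.084  0.084] v [-0.03  -0.029  0.002  0.021  0.031]
0.25 107 u [-0.087 -0.079  0.083  0.085  0.087] v [-0.034 -0.027  0.018  0.035  0.036]
0.26 165 u [-0.085 -0.079  0.004  0.085  0.085] v [-0.033 -0.009  0.026  0.035  0.036]
0.27 133 u [-0.091 -0.079  0.054  0.091  0.092] v [-0.032 -0.023  0.027  0.035  0.036]
0.28 232 u [-0.098 -0.073  0.049  0.093  0.094] v [-0.035 -0.025  0.014  0.035  0.036]
0.29 487 u [-0.094 -0.083  0.054  0.09   0.094] v [-0.034 -0.024  0.011  0.031  0.035]
0.3 62 u [-0.019 -0.01   0.01   0.016  0.017] v [-0.021 -0.019  0.006  0.023  0.023]
0.31 36 u [0.004 0.005 0.011 0.016 0.017] v [-0.019 -0.017  0.01   0.021  0.021]
0.32 9 u [-0.038 -0.028  0.014  0.016  0.016] v [0.015 0.015 0.02  0.035 0.035]
0.33 42 u [-0.04  -0.036 -0.009  0.031  0.035] v [-0.002  0.018  0.033  0.036  0.038]
0.34 173 u [-0.036 -0.01   0.025  0.035  0.036] v [-0.033 -0.023  0.019  0.037  0.039]
```

Finding: the depth image puts the fingertips at z≈0.183 and the body at 0.246. That is about 31 mm higher than the reported TCP z implies, so the jaws closed just above the knob. Laterally they are centred. I'll trust the camera, go down 30 mm in small steps and recheck.

>>> step_arm([
  {"dp": [0, 0, -0.1], "twist": 0, "hand": 1},
  {"dp": [0, 0, -0.1], "twist": 0, "hand": 1},
  {"dp": [0, 0, -0.1], "twist": 0, "hand": 1},
  {"dp": [0, 0, 0], "twist": 0, "hand": 1},
  {"dp": [0, 0, 0], "twist": 0, "hand": 1},
])

```text
clock: 6.12
tool_pos: [0.5516, -0.0062, 0.1316]
tool_rot: [0.184, 0.983, -0.0, -0.001]
wrist_force: [0.6, 0.1, -0.1]
opening: 0.998
gripper_force: 0.0
```

```bash
cat > tip.py <<'E'
from m import *
import st
c=get("scene"); p=pts(c)
t=robot.state()["tool_pos"][:2]; U=np.array([.362,.932]);V=np.array([.932,-.362])
d=p[...,:2]-t; u=d@U; v=d@V; z=p[...,2]
sat=c["pixels"].max(2).astype(int)-c["pixels"].min(2)
for lo in np.arange(.146,.26,.006):
    m=(z>lo)&(z<lo+.006)&(abs(u)<.13)&(abs(u)>.035)&(abs(v)<.08)&(sat<40)&(c["pixels"].max(2)<110)
    if m.sum()>1: print(lo.round(3),m.sum(),"u",np.percentile(u[m],[0,50,100]).round(3),"v",np.percentile(v[m],[0,50,100]).round(3))
E
python3 tip.py
```

```text
t 6.12 p [ 0.5516 -0.0062  0.1316] yaw 68.78 M [-0.056  0.026  0.009] F [ 0.6  0.1 -0.1] op 87.8 g 0.0 q7 1.34
0.152 8 u [-0.056 -0.046  0.054] v [-0.009  0.005  0.009]
0.158 16 u [-0.056  0.002  0.057] v [-0.008  0.007  0.012]
0.164 19 u [-0.056  0.051  0.058] v [-0.008  0.005  0.011]
0.17 17 u [-0.058  0.051  0.058] v [-0.008  0.008  0.011]
0.176 14 u [-0.06   0.057  0.059] v [-0.007  0.     0.011]
0.182 8 u [-0.057 -0.048  0.059] v [-0.008  0.007  0.011]
0.188 2 u [-0.056 -0.051 -0.046] v [0.001 0.006 0.011]
0.194 6 u [-0.057 -0.05  -0.045] v [0.002 0.003 0.005]
0.2 2 u [-0.056 -0.054 -0.052] v [0.006 0.007 0.008]
0.212 2 u [-0.051  0.016  0.083] v [-0.003  0.004  0.011]
0.218 43 u [-0.085  0.083  0.086] v [-0.033  0.013  0.035]
0.224 56 u [-0.083  0.083  0.086] v [-0.032  0.018  0.035]
0.23 64 u [-0.087  0.067  0.086] v [-0.032  0.025  0.035]
0.236 54 u [-0.087 -0.051  0.089] v [-0.027  0.029  0.035]
0.242 68 u [-0.089  0.066  0.092] v [-0.032  0.026  0.036]
0.248 55 u [-0.089  0.089  0.092] v [-0.031  0.019  0.036]
0.254 220 u [-0.092  0.072  0.094] v [-0.033  0.01   0.036]
0.26 218 u [-0.095  0.071  0.095] v [-0.032  0.013  0.035]
```

Tips are now at about 0.153, beside the bar. Closing again.

>>> step_arm([
  {"dp": [0, 0, 0], "twist": 0, "hand": -1},
  {"dp": [0, 0, 0], "twist": 0, "hand": -1},
  {"dp": [0, 0, 0], "twist": 0, "hand": -1},
  {"dp": [0, 0, 0], "twist": 0, "hand": -1},
  {"dp": [0, 0, 0], "twist": 0, "hand": -1},
  {"dp": [0, 0, 0], "twist": 0, "hand": -1},
  {"dp": [0, 0, 0], "twist": 0, "hand": -1},
  {"dp": [0, 0, 0], "twist": 0, "hand": -1},
  {"dp": [0, 0, 0], "twist": 0, "hand": -1},
  {"dp": [0, 0, 0], "twist": 0, "hand": -1},
  {"dp": [0, 0, 0], "twist": 0, "hand": -1},
  {"dp": [0, 0, 0], "twist": 0, "hand": -1},
], squeeze=15)

```text
clock: 7.17
tool_pos: [0.5527, -0.0053, 0.1328]
tool_rot: [0.184, 0.983, 0.001, 0.0]
wrist_force: [1.6, 2.7, 0.3]
opening: 0.181
gripper_force: 15.0
```

```bash
python3 st.py
```

```text
t 7.17 p [ 0.5527 -0.0053  0.1328] yaw 68.81 M [ 0.425 -0.136 -0.054] F [1.6 2.7 0.3] op 15.9 g 15.0 q7 1.34
```

Gripped at 15.9 mm, the bar's thickness. Firming up and doing the breaking twist, about 16°. The earliest possible bowl contact is at about 0.6 rad.

>>> step_arm([
  {"dp": [0.004, 0.008, 0], "twist": 0, "hand": -1},
  {"dp": [0, 0, 0], "twist": 0, "hand": -1},
  {"dp": [0, 0, 0], "twist": -0.06, "hand": -1},
  {"dp": [0, 0, 0], "twist": -0.06, "hand": -1},
  {"dp": [0, 0, 0], "twist": -0.06, "hand": -1},
  {"dp": [0, 0, 0], "twist": 0, "hand": -1},
  {"dp": [0, 0, 0], "twist": 0, "hand": -1},
], squeeze=55)

```text
clock: 7.75
tool_pos: [0.5526, -0.0055, 0.1328]
tool_rot: [0.32, 0.948, -0.0, -0.0]
wrist_force: [-1.1, -0.0, 2.3]
opening: 0.177
gripper_force: 55.0
```

```bash
python3 st.py
```

```text
t 7.75 p [ 0.5526 -0.0055  0.1328] yaw 52.71 M [-0.048  0.319 -0.242] F [-1.1 -0.   2.3] op 15.5 g 55.0 q7 1.11
```

The crust is broken: 0.28 rad turned and the knob followed. Continuing slowly, reading the moment while turning.

>>> step_arm([
  {"dp": [0, 0, 0], "twist": -0.02, "hand": -1},
  {"dp": [0, 0, 0], "twist": -0.02, "hand": -1},
  {"dp": [0, 0, 0], "twist": -0.02, "hand": -1},
  {"dp": [0, 0, 0], "twist": -0.02, "hand": -1},
  {"dp": [0, 0, 0], "twist": -0.02, "hand": -1},
])

```text
clock: 8.17
tool_pos: [0.5525, -0.0056, 0.1328]
tool_rot: [0.393, 0.919, -0.0, -0.0]
wrist_force: [-1.8, 0.0, 2.2]
opening: 0.178
gripper_force: 55.0
```

```bash
python3 st.py
```

```text
t 8.17 p [ 0.5525 -0.0056  0.1328] yaw 43.69 M [-0.127  0.408  0.154] F [-1.8  0.   2.2] op 15.6 g 55.0 q7 0.97
```

>>> step_arm([
  {"dp": [0, 0, 0], "twist": -0.02, "hand": -1},
  {"dp": [0, 0, 0], "twist": -0.02, "hand": -1},
])

```text
clock: 8.33
tool_pos: [0.5524, -0.0056, 0.1327]
tool_rot: [0.422, 0.907, -0.0, -0.0]
wrist_force: [-1.1, 0.0, 2.8]
opening: 0.178
gripper_force: 55.0
```

```bash
python3 st.py
```

```text
t 8.33 p [ 0.5524 -0.0056  0.1327] yaw 40.09 M [-0.165  0.374  0.175] F [-1.1  0.   2.8] op 15.7 g 55.0 q7 0.92
```

>>> step_arm([
  {"dp": [0, 0, 0], "twist": -0.02, "hand": -1},
  {"dp": [0, 0, 0], "twist": -0.02, "hand": -1},
])

```text
clock: 8.5
tool_pos: [0.5524, -0.0057, 0.1328]
tool_rot: [0.45, 0.893, -0.0, -0.0]
wrist_force: [-1.8, -0.5, 2.4]
opening: 0.181
gripper_force: 55.0
```

```bash
python3 st.py
python3 - <<'E'
from m import *
for f in("scene0","top0"):
    c=dict(np.load(f+".npz")); p=pts(c); hsv=cv2.cvtColor(c["pixels"],cv2.COLOR_BGR2HSV)
    z=p[...,2]; r=np.hypot(p[...,0]-.5515,p[...,1]+.005)
    m=(r<.06)&(z>.01)&(z<.075)&(hsv[...,0]<15)&(hsv[...,1]>90)
    print(f,m.sum(),[(lo,int(((z[m]>lo/1e3)&(z[m]<lo/1e3+.002)).sum())) for lo in range(40,74,2)])
    k=(r<.03)&(z>.04)&(z<.09)&(c["pixels"].max(2)<70); print("dark",k.sum(),np.percentile(z[k],[0,10,50,90]).round(4) if k.sum() else 0)
E
```

```text
t 8.5 p [ 0.5524 -0.0057  0.1328] yaw 36.49 M [-0.186  0.464  0.169] F [-1.8 -0.5  2.4] op 15.9 g 55.0 q7 0.87
scene0 553 [(40, 31), (42, 30), (44, 23), (46, 29), (48, 24), (50, 24), (52, 11), (54, 12), (56, 12), (58, 28), (60, 43), (62, 34), (64, 9), (66, 1), (68, 0), (70, 0), (72, 0)]
dark 6 [0.0709 0.0728 0.0754 0.0793]
top0 325 [(40, 27), (42, 27), (44, 24), (46, 18), (48, 16), (50, 10), (52, 8), (54, 6), (56, 10), (58, 12), (60, 7), (62, 1), (64, 0), (66, 0), (68, 0), (70, 0), (72, 0)]
dark 0 0
```

The camera puts the bowl's foot at about 60 to 61 mm, so contact should come near 0.75 rad. The knob is at 0.56 and the baseline moment is 0.17. Feeling forward in small steps.

>>> step_arm([
  {"dp": [0, 0, 0], "twist": -0.02, "hand": -1},
  {"dp": [0, 0, 0], "twist": -0.02, "hand": -1},
])

```text
clock: 8.67
tool_pos: [0.5523, -0.0057, 0.1328]
tool_rot: [0.478, 0.878, -0.0, -0.0]
wrist_force: [-1.8, 0.2, 2.7]
opening: 0.177
gripper_force: 55.0
```

```bash
python3 st.py
```

```text
t 8.67 p [ 0.5523 -0.0057  0.1328] yaw 32.89 M [-0.18   0.473  0.167] F [-1.8  0.2  2.7] op 15.6 g 55.0 q7 0.82
```

>>> step_arm([
  {"dp": [0, 0, 0], "twist": -0.02, "hand": -1},
])

```text
clock: 8.75
tool_pos: [0.5523, -0.0057, 0.1328]
tool_rot: [0.492, 0.871, -0.0, -0.0]
wrist_force: [-2.3, 0.7, 3.8]
opening: 0.176
gripper_force: 55.0
```

```bash
python3 st.py
```

```text
t 8.75 p [ 0.5523 -0.0057  0.1328] yaw 31.09 M [-0.194  0.5    0.169] F [-2.3  0.7  3.8] op 15.5 g 55.0 q7 0.79
```

>>> step_arm([
  {"dp": [0, 0, 0], "twist": -0.02, "hand": -1},
])

```text
clock: 8.83
tool_pos: [0.5523, -0.0058, 0.1328]
tool_rot: [0.505, 0.863, -0.0, -0.0]
wrist_force: [-1.9, 0.5, 2.9]
opening: 0.176
gripper_force: 55.0
```

```bash
python3 st.py
```

```text
t 8.83 p [ 0.5523 -0.0058  0.1328] yaw 29.29 M [-0.207  0.499  0.18 ] F [-1.9  0.5  2.9] op 15.4 g 55.0 q7 0.76
```

Angle is 0.69 rad and the moment is still flat. Continuing.

>>> step_arm([
  {"dp": [0, 0, 0], "twist": -0.02, "hand": -1},
])

```text
clock: 8.92
tool_pos: [0.5522, -0.0058, 0.1327]
tool_rot: [0.519, 0.855, -0.0, -0.0]
wrist_force: [-2.2, -0.4, 3.7]
opening: 0.176
gripper_force: 55.0
```

```bash
python3 st.py
```

```text
t 8.92 p [ 0.5522 -0.0058  0.1327] yaw 27.49 M [-0.196  0.524  0.15 ] F [-2.2 -0.4  3.7] op 15.5 g 55.0 q7 0.74
```

>>> step_arm([
  {"dp": [0, 0, 0], "twist": -0.02, "hand": -1},
])

```text
clock: 9.0
tool_pos: [0.5522, -0.0058, 0.1328]
tool_rot: [0.532, 0.847, -0.0, -0.0]
wrist_force: [-2.5, -0.8, 4.1]
opening: 0.183
gripper_force: 55.0
```

```bash
python3 st.py
```

```text
t 9.0 p [ 0.5522 -0.0058  0.1328] yaw 25.69 M [-0.276  0.549  0.206] F [-2.5 -0.8  4.1] op 16.1 g 55.0 q7 0.71
```

>>> step_arm([
  {"dp": [0, 0, 0], "twist": -0.02, "hand": -1},
])

```text
clock: 9.08
tool_pos: [0.5522, -0.0058, 0.1328]
tool_rot: [0.546, 0.838, -0.0, -0.0]
wrist_force: [-2.9, -0.6, 3.4]
opening: 0.178
gripper_force: 55.0
```

```bash
python3 st.py
```

```text
t 9.08 p [ 0.5522 -0.0058  0.1328] yaw 23.88 M [-0.169  0.592  0.213] F [-2.9 -0.6  3.4] op 15.7 g 55.0 q7 0.69
```

>>> step_arm([
  {"dp": [0, 0, 0], "twist": -0.02, "hand": -1},
])

```text
clock: 9.17
tool_pos: [0.5521, -0.0058, 0.1328]
tool_rot: [0.559, 0.829, -0.001, -0.0]
wrist_force: [-2.4, -0.2, 2.8]
opening: 0.178
gripper_force: 55.0
```

```bash
python3 st.py
```

```text
t 9.17 p [ 0.5521 -0.0058  0.1328] yaw 22.08 M [-0.198  0.675  0.186] F [-2.4 -0.2  2.8] op 15.7 g 55.0 q7 0.66
```

>>> step_arm([
  {"dp": [0, 0, 0], "twist": -0.02, "hand": -1},
])

```text
clock: 9.25
tool_pos: [0.5521, -0.0058, 0.1328]
tool_rot: [0.572, 0.821, -0.001, -0.0]
wrist_force: [-2.7, -1.4, 3.9]
opening: 0.176
gripper_force: 55.0
```

```bash
python3 st.py
```

```text
t 9.25 p [ 0.5521 -0.0058  0.1328] yaw 20.29 M [-0.212  0.707  0.184] F [-2.7 -1.4  3.9] op 15.4 g 55.0 q7 0.63
```

>>> step_arm([
  {"dp": [0, 0, 0], "twist": -0.02, "hand": -1},
])

```text
clock: 9.33
tool_pos: [0.5521, -0.0058, 0.1327]
tool_rot: [0.584, 0.812, -0.001, -0.0]
wrist_force: [-3.3, -0.2, 4.3]
opening: 0.176
gripper_force: 55.0
```

```bash
python3 st.py
```

```text
t 9.33 p [ 0.5521 -0.0058  0.1327] yaw 18.49 M [-0.257  0.713  0.295] F [-3.3 -0.2  4.3] op 15.4 g 55.0 q7 0.61
```

>>> step_arm([
  {"dp": [0, 0, 0], "twist": -0.02, "hand": -1},
])

```text
clock: 9.42
tool_pos: [0.5521, -0.0058, 0.1327]
tool_rot: [0.597, 0.802, -0.001, -0.0]
wrist_force: [-1.8, -0.7, 4.0]
opening: 0.176
gripper_force: 55.0
```

```bash
python3 st.py
python3 - <<'E'
from m import *
c=get("scene"); knob(c,.146,.19)
a=c["pixels"]; cv2.imwrite("pics/s6.png",cv2.resize(a[145:235,240:340],(660,594),interpolation=cv2.INTER_CUBIC))
E
```

```text
t 9.42 p [ 0.5521 -0.0058  0.1327] yaw 16.7 M [-0.24   0.684  0.299] F [-1.8 -0.7  4. ] op 15.5 g 55.0 q7 0.58
[291. 177.] 72 mean [0.5547 0.0119 0.1634] rect [556.  12.] [15. 28.] ang -44.7 dist 0.555
[501. 215.] 188 mean [0.3545 0.5258 0.1693] rect [352. 528.] [26. 48.] ang -39.6 dist 0.634
```

View pics/s6.png

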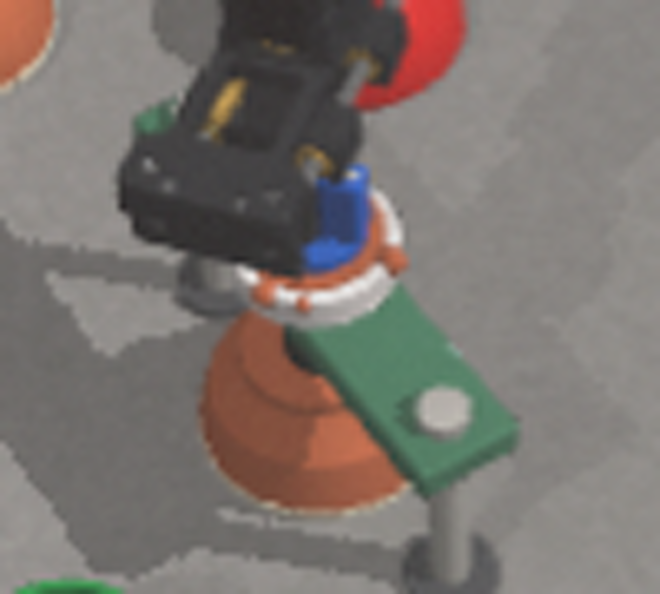

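Knob and grip turn together: the bar's end shows at (345,215) in the crop, and the pad at (300,345) is down at the foot. The moment rose from about 0.18 to 0.30, roughly 10 N. One small step to confirm.

>>> step_arm([
  {"dp": [0, 0, 0], "twist": -0.01, "hand": -1},
])

```text
clock: 9.55
tool_pos: [0.5521, -0.0058, 0.1327]
tool_rot: [0.603, 0.798, -0.001, -0.0]
wrist_force: [-4.6, -1.3, 5.0]
opening: 0.177
gripper_force: 55.0
```

```bash
python3 st.py
```

```text
t 9.55 p [ 0.5521 -0.0058  0.1327] yaw 15.83 M [-0.344  0.946  0.335] F [-4.6 -1.3  5. ] op 15.6 g 55.0 q7 0.57
```

>>> step_arm([
  {"dp": [0, 0, 0], "twist": -0.01, "hand": -1},
])

```text
clock: 9.63
tool_pos: [0.552, -0.0058, 0.1327]
tool_rot: [0.61, 0.793, -0.001, -0.0]
wrist_force: [-4.0, -1.8, 5.0]
opening: 0.177
gripper_force: 55.0
```

```bash
python3 st.py
```

```text
t 9.63 p [ 0.552  -0.0058  0.1327] yaw 14.89 M [-0.4    0.912  0.285] F [-4.  -1.8  5. ] op 15.6 g 55.0 q7 0.56
```

Moment excess is about 0.12 to 0.13 N m, or some 12 N: a light nip. Releasing.

>>> step_arm([
  {"dp": [0, 0, 0], "twist": 0, "hand": -1},
  {"dp": [0, 0, 0], "twist": 0, "hand": -1},
  {"dp": [0, 0, 0], "twist": 0, "hand": 1},
  {"dp": [0, 0, 0], "twist": 0, "hand": 1},
  {"dp": [0, 0, 0], "twist": 0, "hand": 1},
  {"dp": [0, 0, 0], "twist": 0, "hand": 1},
  {"dp": [0, 0, 0], "twist": 0, "hand": 1},
  {"dp": [0, 0, 0], "twist": 0, "hand": 1},
  {"dp": [0, 0, 0], "twist": 0, "hand": 1},
  {"dp": [0, 0, 0], "twist": 0, "hand": 1},
  {"dp": [0, 0, 0], "twist": 0, "hand": 1},
  {"dp": [0, 0, 0], "twist": 0, "hand": 1},
], squeeze=10)

```text
clock: 10.63
tool_pos: [0.5528, -0.0053, 0.1327]
tool_rot: [0.61, 0.792, 0.0, 0.0]
wrist_force: [-0.3, 0.2, -0.2]
opening: 0.912
gripper_force: 0.0
```

>>> step_arm([
  {"dp": [0, 0, 0.1], "twist": 0, "hand": 1},
  {"dp": [0, 0, 0.2], "twist": 0, "hand": 1},
  {"dp": [0, 0, 0.4], "twist": 0, "hand": 1},
  {"dp": [0, 0, 0.4], "twist": 0, "hand": 1},
  {"dp": [0, 0, 0.4], "twist": 0, "hand": 1},
  {"dp": [-0.3, 0.25, 0], "twist": 0, "hand": 1},
  {"dp": [-0.3, 0.25, 0], "twist": 0, "hand": 1},
  {"dp": [0, 0.4, 0], "twist": 0, "hand": 1},
  {"dp": [0, 0.4, 0], "twist": 0, "hand": 1},
  {"dp": [0, 0.4, 0], "twist": 0, "hand": 1},
  {"dp": [0, 0, 0], "twist": 0, "hand": 1},
  {"dp": [0, 0, 0], "twist": 0, "hand": 1},
])

```text
clock: 11.63
tool_pos: [0.4924, 0.1671, 0.2831]
tool_rot: [0.608, 0.794, 0.0, 0.0]
wrist_force: [-1.1, -1.3, -0.1]
opening: 1.003
gripper_force: 0.0
```

```bash
python3 st.py
python3 - <<'E'
from m import *
c=get("scene"); knob(c); bar(c); t=get("top"); knob(t)
for n,x in(("s",c),("t",t)):
    p=pts(x);z=p[...,2]; r=np.hypot(p[...,0]-.5515,p[...,1]+.005); hsv=cv2.cvtColor(x["pixels"],cv2.COLOR_BGR2HSV)
    k=(r<.045)&(z>.045)&(z<.095)&(x["pixels"].max(2)<75); print(n,"pad",k.sum(),np.percentile(z[k],[0,10,50,90]).round(4) if k.sum() else 0)
f=lambda x,r0,r1,c0,c1:cv2.resize(x["pixels"][r0:r1,c0:c1],(400,400),interpolation=cv2.INTER_CUBIC)
cv2.imwrite("pics/end.png",np.hstack([f(c,150,250,240,340),f(t,120,260,280,420)]))
E
```

```text
t 11.63 p [0.4924 0.1671 0.2831] yaw 15.06 M [-0.136  0.022  0.019] F [-1.1 -1.3 -0.1] op 88.2 g 0.0 q7 0.04
[285. 171.] 89 mean [ 0.5562 -0.0063  0.1797] rect [554.  -4.] [16. 48.] ang 101.4 dist 0.556
[502. 212.] 101 mean [0.3527 0.524  0.1794] rect [350. 524.] [16. 48.] ang -39.6 dist 0.632
bar [271. 168.] [525. -81.] [71. 47.] 71.14196014404297
bar [302. 203.] [580.  64.] [92. 48.] 68.96732330322266
bar [479. 203.] [303. 464.] [84. 46.] 52.761375427246094
bar [510. 248.] [394. 584.] [87. 49.] 51.30760955810547
[346. 182.] 92 mean [ 0.5491 -0.0063  0.1788] rect [549.  -3.] [16. 47.] ang -70.8 dist 0.549
[137. 259.] 97 mean [0.3495 0.5208 0.1791] rect [348. 524.] [16. 49.] ang 148.5 dist 0.627
s pad 14 [0.0628 0.0662 0.0713 0.0735]
t pad 0 0
```

View pics/end.png

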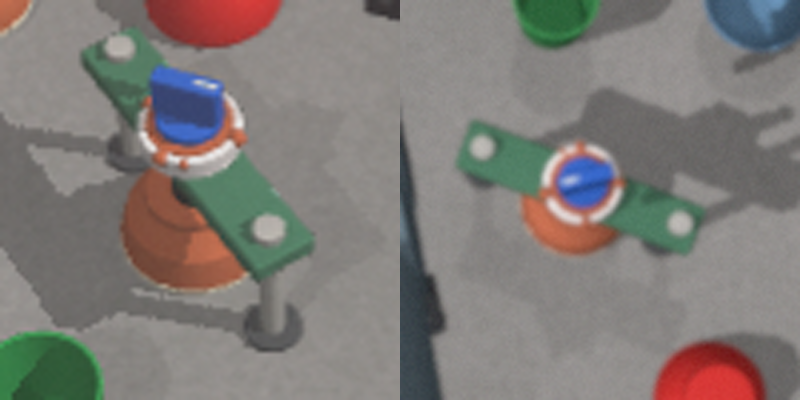

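The end view shows the knob left at its new angle (left crop, (187,105)), the pad on the foot (190,190), the bowl still in place and the gripper clear. Handing in.

```bash
python3 -c "
from plant import robot
print(robot.hand_in())"
```

```text
the job is handed in; nothing more can be done
None
```

I broke the seized knob loose, turned it about 0.94 rad clockwise until the pad nipped the bowl at roughly 12 N (estimated from the turning torque), then let go, moved the gripper clear and handed the job in at 11.7 s; no verdict came back.

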